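# Lock a mount plate in its bonding jig and hold it down

### The arm

A 7-joint arm with a two-finger parallel gripper is mounted at the origin on the work surface. World frame = base frame: x ahead of the robot, y to its left, z up, the work surface at z = 0. Lengths are in m, angles in rad, forces in N, time in s.
With the tool pointing down it reaches from about 0.425 to 0.95 m from the base axis. Payload 4.7 kg.
Tool frame: the origin (TCP) lies at the very end of the fingers, on their centre line; the grasp point (between the pads) lies 19 mm behind it; z points along the fingers, y is the line along which they close (so a half turn about z gives the same grasp; the last joint's range is limited). The gripper opens to 87 mm and grips with 3 to 60 N. Pads are 19 mm wide; open, the fingers measure 117 mm over their backs; the gripper's body (75 mm by 190 mm) begins 51 mm behind the grasp point.
Start: joints at [-1.35, 0.469, -0.049, 1.532, 0.024, 1.141, -0.082], TCP at [0.167, 0.654, 0.223] pointing down, gripper open.
Joint ranges: [-2.59, 2.59], [-0.33, 1.99], [-1.39, 1.29], [0.1, 2.45], [-1.04, 4.18], [0.21, 1.99], [-2.66, 2.66]. Speed limits (rad/s): [2.57, 2.57, 3.14, 3.14, 3.14, 3.14, 3.14].

### API

Orientations are given as [roll, pitch, yaw] about the fixed x, y, z axes, in that order (R = Rz(yaw) Ry(pitch) Rx(roll)).
In Python, from station import * gives the robot as it stands.
- The arm moves only by the tool step_arm, never from a script. Its argument "commands" is a list of rows, each a list of 3 entries, a list of its own where there are three numbers: the opening, from -1 (shut) to 1 (fully open), then the shift along the world's x, y, z each as a share of 4 cm, from -1 to 1, then the turn about the world's z as a share of 4 degrees, from -1 to 1. In form: [[claw, [dx, dy, dz], yaw], ...]. A call has 1 to 20 rows; each row shifts and turns the commanded pose from where the row before left it; what a row does not reach is not made up. A row lasts 1/10 s, in which the tool goes at most 50 mm and 8.59 degrees, less where a joint would pass 70% of its speed; a pose out of reach is approached as far as the arm can. A call with a number of a shift or a turn outside -1 to 1 is refused whole. A call with a gripper value outside its range is refused whole. The fingers move at their own pace and stop on an object; "grip_force" is the grip in N (left out, the last holds). Time passes only in rows, so rows that do not move let the fingers close. It gives the time, the measured TCP pose, the force, the opening and the grip force at its end, in the units of the state.
- observe(): the state, without advancing time (a new reading comes with each control period).
- grab_frame(name): name is "side" or "top"; returns a dict with "image" (384x512x3 uint8, red, green, blue), "z_map" (384x512 float32, m along the optical axis (not along the pixel's ray), 0 where there is no reading), "fov_y" (degrees; the focal length in pixels is half the picture's height over the tangent of half this angle, whatever the lens; pixels are square), "cx", "cy" (the principal point, pixels), "extrinsics" (4x4, takes a point from world to camera coordinates). Camera axes: x right, y down, z forward; pixel columns grow to the right and rows downward; lengths in m; the calibration is good to about 2 mm. A picture is of the moment at which its call begins.
- job_done(): hands the job in; it is judged then, once.
The state is a dict: "t": time; "joints": joint angles; "joint_vel": joint speeds; "tau": joint torques, N m; "tool_pos": TCP position; "tool_rot": TCP orientation; "contact_force": force on the tool from outside, world axes, zero at the start; "wrist_torque": the same for the moment, N m; "opening": finger opening in m; "grip_force": force on a finger pad.
Only numpy, scipy, OpenCV 4.12 (cv2) and the standard library are available. Lean on these libraries where they do the work, as an engineer would, in place of code of your own. Each camera call takes 0.05 s, during which the arm holds its last target. There are 200 camera calls.

### The job

Lay the ribbed mount plate flat and square in the pocket of the metal jig, against the wall nearest the robot, then take the white spacer from its wooden stand and slide it, foot down, all the way into the gap behind the plate, at the end where the gap is wide enough for it, and let go of it. Then press the plate down against the sprung lifter until its face is flush with the top of the jig, and finish while still holding it pressed there. Leave the flower pot, the bin and the screwdriver alone.

Things in the scene. Friction and masses are not known exactly. Their poses are not given: they have to be found in the camera images.
- jig: Fixed aluminium jig block, 150 x 150 x 30 mm (x -70 to 80, y -75 to 75), open-topped pocket 16 deep. x points from its near (datum) wall to its far wall, away from the robot (yaw within 0.4 rad). Origin on the bench under the seat's middle. Pocket: floor z = 14, deck z = 30, x -32 (datum wall) to 53 (far wall), y -42 to 42. Two fence pieces line the far wall, either way round.
- seat (a point): Middle of the plate's seat on the pocket floor: jig x = 0, y = 0, z = 14 mm; axes as the jig. The plate's origin is 6 mm above it when the plate rests on the lifter against the datum wall, and at it when pressed flush.
- lifter (a joint): Sprung steel pad (36 x 50 mm) in the middle of the pocket floor that carries the plate 6 mm proud. Value 0 = up, 0.006 m = fully down, level with the floor. It moves straight down, takes 5 N to start and 8 N fully down (the plate's weight counts towards it) and springs back when let go.
- plate: Loose dark steel mount plate, 64 (x) x 80 (y) x 16 mm, 0.15 to 0.31 kg, with an upright grip rib on its middle: 16 (x) x 44 (y), from z = 16 to 46 mm. Origin at the centre of its underside, z up. Starts flat on the bench, rib up. The same when turned half round.
- spacer: Loose white plastic spacer, an upright flat bar 11 mm thick (x), 30 mm wide (y), 60 mm tall (z), about 50 g; its lowest 10 mm taper like a wedge to 6 mm thick at the foot. Origin at the centre of the foot. Starts standing upright in the slot of its wooden stand, with its foot 5 mm above the bench. The same when turned half round.
- stand: Fixed wooden stand of the spacer, 60 (x) x 80 (y) x 25 mm with a slot 14 x 34 mm, 20 mm deep, in its middle. Origin at the centre of its underside.
- fence_thin: Fixed thin steel fence piece, 7.5 (x) x 42 (y) x 16 mm, axes as the jig. Origin on the pocket floor, mid-length, at its back face on the pocket's far wall (jig x = 53, y = 21 or -21, z = 14); its front is at x = -7.5. From there to a plate on the datum wall the gap is 13.5 mm wide (x -7.5 to -21, middle -14.25): enough for the spacer, which stands on the floor.
- fence_thick: Fixed thick steel fence piece beside the thin one, 16 mm (x) x 42 (y) x 16 mm tall, origin likewise at its back face; leaves a gap of only 5 mm, too narrow for the spacer.
- pot: Bystander, leave alone: terracotta flower pot with a small cactus, 72 mm wide, 160 mm tall. Origin at its underside.
- bin: Bystander, leave alone: small open plastic parts bin, 120 x 90 x 60 mm. Origin at its underside.
- screwdriver: Bystander, leave alone: screwdriver lying on the bench.
Not all that is in view belongs to the job. What is shaped like the jig but blue or turquoise is not meant.

How it is judged:
By the outcome, as a careful person would: the job done as asked, in the order asked, and still so for the second after the job is handed in, while the arm keeps its last pose, push and grip.
It also fails if it takes over 72 s, if anything falls off the work surface, if the arm or the gripper's body presses on something with over 40 N, if the wrist force passes 120 N, or if a joint passes its speed limit or range.

## Working session

There is one attempt and no reset: what is moved stays moved. The work goes in short steps, Python scripts to look and compute and a tool call to move; the robot and the scene stay as the last step left them, time stands still between calls to the robot, and variables do not carry over. Pictures are saved under pics/ and viewed, at most 10 in all, crops included, and the job is handed in when it is done.

Besides the shell and the picture viewer there is one more tool, called after ">>>" in YAML: its name, and indented under it one key for each argument. step_arm: Moves the arm, as the interface text tells. Its arguments: {"type":"object","properties":{"commands":{"type":"array"},"grip_force":{"type":"number"}},"required":["commands"]}

```bash
mkdir -p pics; cat > h.py <<'E'
from station import *
import numpy as np, cv2
def pts(f):
    z=f["z_map"];h,w=z.shape;fl=h/2/np.tan(np.radians(f["fov_y"])/2)
    v,u=np.mgrid[:h,:w];P=np.stack([(u-f["cx"])/fl*z,(v-f["cy"])/fl*z,z,np.ones_like(z)],-1)
    W=(P@np.linalg.inv(f["extrinsics"]).T)[...,:3];W[z<=0]=np.nan
    return W
def save(f,n): cv2.imwrite("pics/"+n,f["image"][...,::-1])
E
python3 - <<'E'
from h import *
print(observe())
for n in("top","side"):
    f=grab_frame(n);np.save(n+".npy",f,allow_pickle=True)
    print(n,f["fov_y"],f["cx"],f["cy"],np.round(f["extrinsics"],3).tolist())
    save(f,n+"0.png")
E
```

```text
{'t': 0.0, 'joints': array([-1.34987518,  0.46942185, -0.04858677,  1.53369994,  0.02415747,
        1.14095376, -0.08230402]), 'joint_vel': array([ 0.00138538, -0.00189457,  0.00025077, -0.00097329,  0.00015314,
        0.00114964, -0.00082584]), 'tau': array([-1.57093223e-04, -5.07972658e+01, -8.05877382e-02, -2.36157936e+01,
       -6.13194541e-02,  3.78489133e-02,  1.82921667e-04]), 'tool_pos': array([0.16674504, 0.65347206, 0.22151007]), 'tool_rot': array([-3.13970101e+00,  1.23976207e-04,  2.89181607e+00]), 'contact_force': array([-0.27050007,  0.39267002, -0.95823702]), 'wrist_torque': array([-0.06105717, -0.0132245 , -0.04321531]), 'grip_force': 0.0, 'opening': 0.08730419051243939}
top 49.40501973257972 259.4325608291667 200.02542661813231 [[-0.017, -1.0, -0.021, 0.105], [-0.981, 0.021, -0.193, 0.607], [0.193, 0.017, -0.981, 0.912], [0.0, 0.0, 0.0, 1.0]]
side 54.33715517403931 256.2994786930489 199.0585995233163 [[0.92, -0.393, -0.01, -0.52], [-0.308, -0.704, -0.64, 0.256], [0.245, 0.591, -0.769, 0.963], [0.0, 0.0, 0.0, 1.0]]
```

View pics/top0.png

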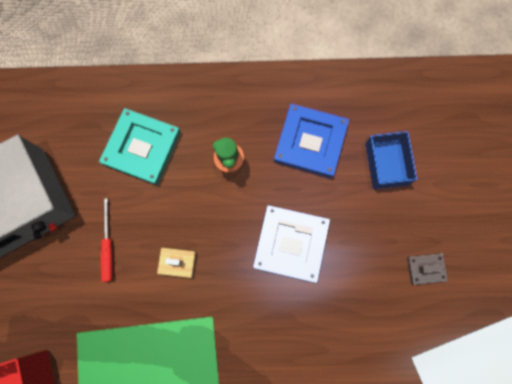

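View pics/side0.png

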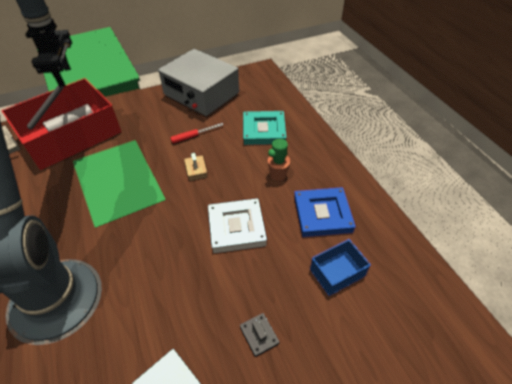

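Top view: the white/aluminium jig is at (292,243), with turquoise (140,147) and blue (312,141) look-alikes. The plate is at (428,268), the stand with the white spacer at (176,262), and the bystanders are the pot (228,155), the bin (391,160) and the screwdriver (107,240). The metal-coloured jig is the one meant, since the others are blue or turquoise.

```bash
cat > m.py <<'E'
from h import *
f=np.load("top.npy",allow_pickle=True).item();W=pts(f);I=f["image"]
print("bench z",np.nanmedian(W[300:320,230:400,2]))
def rect(name,r0,r1,c0,c1,zl,zh):
    S=W[r0:r1,c0:c1];m=(S[...,2]>zl)&(S[...,2]<zh);p=S[m]
    (c,s,a)=cv2.minAreaRect((p[:,:2]*1000).astype(np.float32))
    print(name,m.sum(),"c",np.round(c,1),"s",np.round(s,1),"ang",round(a,2),"z",np.round(np.median(p[:,2])*1000,1))
rect("jig deck",195,295,245,340,.025,.036)
rect("jig all",195,295,245,340,.008,.036)
rect("plate",245,295,400,455,.010,.022)
rect("plate all",245,295,400,455,.008,.06)
rect("rib",245,295,400,455,.035,.06)
rect("stand",235,290,145,210,.018,.03)
rect("spacer",235,290,145,210,.05,.08)
rect("pot",120,190,200,260,.03,.3)
a=cv2.resize(I[200:290,245:340],None,fx=5,fy=5,interpolation=cv2.INTER_CUBIC)
b=cv2.resize(I[240:290,400:455],None,fx=5,fy=5,interpolation=cv2.INTER_CUBIC)
c=cv2.resize(I[240:285,150:205],None,fx=5,fy=4,interpolation=cv2.INTER_CUBIC)
o=np.zeros((450,475+275,3),np.uint8);o[:,:475]=a;o[:250,475:]=b;o[250:430,475:]=c
cv2.imwrite("pics/crop.png",o[...,::-1])
E
python3 m.py
```

```text
bench z 0.0011386415654934812
jig deck 2988 c [509.5  20.6] s [150.3 150.2] ang 75.94 z 31.1
jig all 4091 c [511.7  29.3] s [168.  150.3] ang 75.89 z 30.2
plate 811 c [ 445.1 -296.2] s [64.  80.9] ang 4.67 z 17.3
plate all 989 c [ 445. -296.] s [64.  81.3] ang 4.67 z 17.7
rib 149 c [ 445.  -295.7] s [15.8 43.5] ang 4.61 z 47.2
stand 784 c [469.7 293.6] s [80.6 59.9] ang 82.61 z 25.8
spacer 73 c [469.6 292.9] s [28.7 10.9] ang 82.26 z 65.7
pot 852 c [706. 165.] s [69.1 65.7] ang 89.18 z 124.0
```

View pics/crop.png

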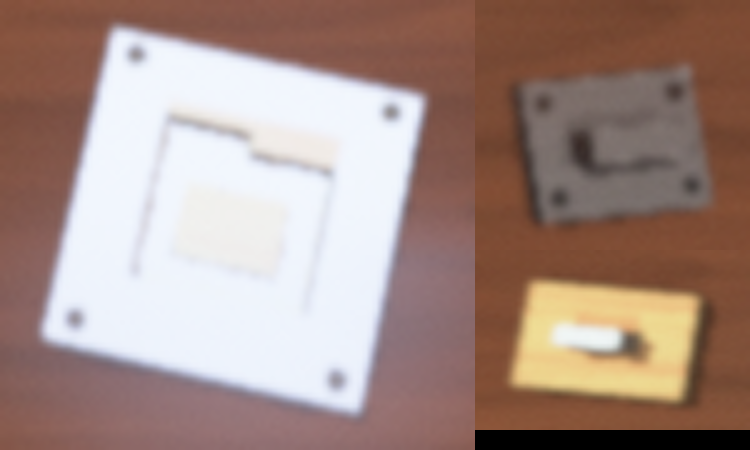

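Enlarged crop: the aluminium jig has the thin fence at its left (far wall, crop (208,125)) and the thick one at its right (290,150), so the wide gap is at jig +y. The plate with its rib and the white spacer in its stand are confirmed. I'll now move towards the plate.

>>> step_arm:
  commands:
    - [1,[0.8,-0.9,0],-0.75]
    - [1,[0.8,-0.9,0],-0.75]
    - [1,[0.8,-0.9,0],-0.75]
    - [1,[0.8,-0.9,0],-0.75]
    - [1,[0.8,-0.9,0],-0.75]
    - [1,[0.8,-0.9,0],-0.75]
    - [1,[0.8,-0.9,0],-0.75]
    - [1,[0.8,-0.9,0],-0.75]
    - [1,[0.8,-0.9,0],-0.75]
    - [1,[0.8,-0.9,0],-0.75]
    - [1,[0,-0.9,0],-0.75]
    - [1,[0,-0.9,0],-0.75]
    - [1,[0,-0.9,0],-0.75]
    - [1,[0,-0.9,0],-0.75]
    - [1,[0,-0.9,0],-0.75]
    - [1,[0,-0.9,0],-0.75]
    - [1,[0,-0.9,0],-0.75]
    - [1,[0,-0.9,0],-0.75]
    - [1,[0,-0.9,0],-0.75]
    - [1,[0,-0.9,0],-0.75]
  grip_force: 30

```text
t: 2.1
tool_pos: [0.4864, -0.0673, 0.2225]
tool_rot: [-3.142, -0.0, 1.843]
contact_force: [0.7, -0.2, 0.3]
opening: 0.0871
grip_force: 0.0
```

>>> step_arm:
  commands:
    - [1,[-0.148,-0.817,0],-0.39]
    - [1,[-0.148,-0.817,0],-0.39]
    - [1,[-0.148,-0.817,0],-0.39]
    - [1,[-0.148,-0.817,0],-0.39]
    - [1,[-0.148,-0.817,0],-0.39]
    - [1,[-0.148,-0.817,0],-0.39]
    - [1,[-0.148,-0.817,0],-0.39]
    - [1,[0,0,-1],0]
    - [1,[0,0,-1],0]
    - [1,[0,0,-1],0]
    - [1,[0,0,-0.7],0]
    - [1,[0,0,-0.5],0]
    - [1,[0,0,0],0]
    - [1,[0,0,0],0]

```text
t: 3.5
tool_pos: [0.4453, -0.2949, 0.0547]
tool_rot: [-3.141, -0.0, 1.654]
contact_force: [-0.7, 0.4, 0.1]
opening: 0.0874
grip_force: 0.0
```

```bash
python3 - <<'E'
from h import *
s=observe();print(s["tool_pos"],s["tool_rot"],s["contact_force"])
f=grab_frame("side");save(f,"s1.png")
E
```

```text
[ 0.44533579 -0.29487662  0.0546984 ] [-3.14118119e+00 -1.17421795e-05  1.65381365e+00] [-0.73874494  0.41965023  0.0597427 ]
```

>>> step_arm:
  commands:
    - [1,[0,0,-0.44],0]
    - [1,[0,0,-0.41],0]
    - [1,[0,0,0],0]
    - [-1,[0,0,0],0]
    - [-1,[0,0,0],0]
    - [-1,[0,0,0],0]
    - [-1,[0,0,0],0]
    - [-1,[0,0,0],0]
    - [-1,[0,0,0],0]
    - [-1,[0,0,0],0]
    - [-1,[0,0,0],0]
    - [-1,[0,0,0],0]
    - [-1,[0,0,0],0]
  grip_force: 40

```text
t: 4.85
tool_pos: [0.4456, -0.2947, 0.0206]
tool_rot: [3.141, 0.0, 1.654]
contact_force: [0.7, 0.3, 0.3]
opening: 0.0156
grip_force: 40.0
```

```bash
cat > o.py <<'E'
from h import *
P=[]
for i in range(1):
    f=grab_frame("top");s=observe();P.append(s["tool_pos"])
print(s["t"],np.round(np.mean(P,0),4),np.round(s["tool_rot"],4),np.round(s["contact_force"],1),s["opening"],s["grip_force"])
E
python3 o.py
```

```text
4.9 [ 0.4456 -0.2947  0.0206] [3.1412e+00 1.0000e-04 1.6541e+00] [ 0.7  0.4 -0.3] 0.01556922149106068 40.00007285736501
```

>>> step_arm:
  commands:
    - [-1,[0,0,0.5],0]
    - [-1,[0,0,1],0]
    - [-1,[0,0,1],0]
    - [-1,[0.156,0.793,0],-0.47]
    - [-1,[0.156,0.793,0],-0.47]
    - [-1,[0.156,0.793,0],-0.47]
    - [-1,[0.156,0.793,0],-0.47]
    - [-1,[0.156,0.793,0],-0.47]
    - [-1,[0.156,0.793,0],-0.47]
    - [-1,[0.156,0.793,0],-0.47]
    - [-1,[0.156,0.793,0],-0.47]
    - [-1,[0.156,0.793,0],-0.47]
    - [-1,[0.156,0.793,0],-0.47]
    - [-1,[0,0,0],0]
    - [-1,[0,0,0],0]
    - [-1,[0,0,0],0]

```text
t: 6.5
tool_pos: [0.5071, 0.0214, 0.1203]
tool_rot: [-3.141, 0.001, 1.325]
contact_force: [-1.2, -0.3, -2.2]
opening: 0.0159
grip_force: 40.0
```

```bash
python3 o.py; python3 - <<'E'
from h import *
o=[]
for n in("top","side"):
    f=grab_frame(n);np.save(n+"2.npy",f,allow_pickle=True)
    r=f["image"][150:310,215:375] if n=="top" else f["image"][150:290,160:320]
    o.append(cv2.resize(r,(390,390),interpolation=cv2.INTER_CUBIC))
cv2.imwrite("pics/c2.png",np.hstack(o)[...,::-1])
E
```

```text
6.55 [0.5073 0.0212 0.1204] [-3.1412e+00  6.0000e-04  1.3239e+00] [ 0.4  0.  -2.2] 0.015430540991073754 39.999866131693125
```

View pics/c2.png

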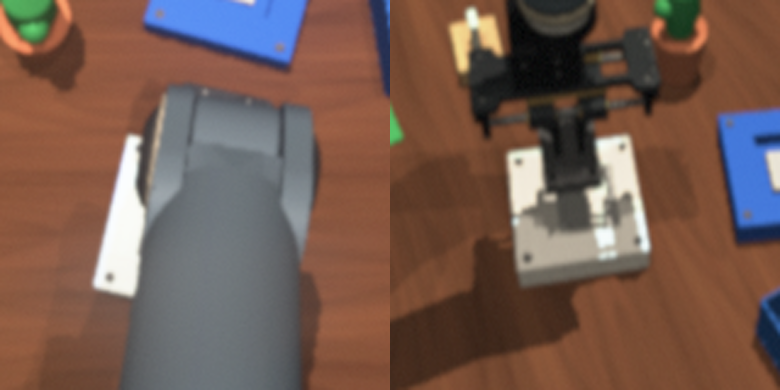

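The side crop shows the plate held by its rib above the jig, with the jig corners visible around it. The top view is blocked by the arm, so I'll measure the plate from the side depth map.

```bash
cat > s.py <<'E'
from h import *
def jf(p,o=(504.65,21.8),a=-14.06):
    a=np.radians(a);d=p[:,:2]*1000-np.array(o);return d@np.array([[np.cos(a),-np.sin(a)],[np.sin(a),np.cos(a)]])
if __name__=="__main__":
    f=np.load("side.npy",allow_pickle=True).item();W=pts(f)
    S=W[150:290,160:320].reshape(-1,3)
    print("bench",np.nanmedian(W[270:300,150:200,2]))
    def rect(p,n):
        c,s,a=cv2.minAreaRect((p[:,:2]*1000).astype(np.float32));print(n,len(p),np.round(c,1),np.round(s,1),round(a,2))
    rect(S[(S[:,2]>.026)&(S[:,2]<.036)&(abs(S[:,0]-.505)<.12)&(abs(S[:,1]-.02)<.11)],"jig side")
    W2=pts(np.load("side2.npy",allow_pickle=True).item());S=W2.reshape(-1,3)
    m=(abs(S[:,0]-.507)<.07)&(abs(S[:,1]-.02)<.07)
    h,e=np.histogram(S[m,2],bins=np.arange(.06,.18,.004));print([(round(b,3),int(c)) for b,c in zip(e,h)])
    p=S[m&(S[:,2]>.112)&(S[:,2]<.121)];rect(p,"plate held")
    q=jf(p);print("in jig frame min/max",q.min(0),q.max(0),np.percentile(q,[2,98],axis=0))
E
python3 s.py
```

```text
bench -0.0017345149655408898
jig side 1427 [510.6  20.5] [152.8 150. ] 75.79
[(np.float64(0.06), 0), (np.float64(0.064), 0), (np.float64(0.068), 0), (np.float64(0.072), 0), (np.float64(0.076), 0), (np.float64(0.08), 0), (np.float64(0.084), 0), (np.float64(0.088), 0), (np.float64(0.092), 0), (np.float64(0.096), 10), (np.float64(0.1), 20), (np.float64(0.104), 20), (np.float64(0.108), 48), (np.float64(0.112), 282), (np.float64(0.116), 29), (np.float64(0.12), 15), (np.float64(0.124), 11), (np.float64(0.128), 10), (np.float64(0.132), 13), (np.float64(0.136), 14), (np.float64(0.14), 48), (np.float64(0.144), 40), (np.float64(0.148), 7), (np.float64(0.152), 10), (np.float64(0.156), 11), (np.float64(0.16), 7), (np.float64(0.164), 8), (np.float64(0.168), 3), (np.float64(0.172), 0)]
plate held 315 [506.3  18.4] [80.3 63.7] 75.97
in jig frame min/max [-29.42119564 -43.03050822] [34.30935912 37.31700817] [[-28.60806622 -41.64008223]
 [ 33.25934522  26.36879878]]
```

>>> step_arm:
  commands:
    - [-1,[0.03,0.04,-0.8],0]
    - [-1,[0,0,-0.5],0]
    - [-1,[0,0,-0.35],0]
    - [-1,[0,0,0],0]
    - [-1,[0,0,0],0]
    - [-1,[0,0,0],0]

```text
t: 7.25
tool_pos: [0.5099, 0.0239, 0.0556]
tool_rot: [3.14, -0.001, 1.325]
contact_force: [-0.1, -0.0, -1.9]
opening: 0.0157
grip_force: 40.0
```

```bash
python3 o.py; cat > s2.py <<'E'
from s import *
import sys
zc=float(sys.argv[1])
f=grab_frame("side");np.save("side3.npy",f,allow_pickle=True);S=pts(f).reshape(-1,3)
q=jf(S,(505.7,21.7));m=(abs(q[:,0]-2)<40)&(abs(q[:,1])<48)
p=q[m&(abs(S[:,2]-zc)<.004)]
c,s,a=cv2.minAreaRect(p.astype(np.float32));print(len(p),"plate centre jig frame (mm)",np.round(c,1),np.round(s,1),round(a,2))
E
python3 s2.py 0.0485
```

```text
7.3 [0.5098 0.024  0.0556] [ 3.1396e+00 -1.0000e-03  1.3256e+00] [-0.4 -0.7 -3.3] 0.015591699753914187 40.000002114102244
298 plate centre jig frame (mm) [ 3.1 -5.7] [67.7 63.7] 89.99
```

>>> step_arm:
  commands:
    - [-1,[0,0,-0.1],0]
    - [-1,[0,0,-0.1],0]
    - [-1,[0,0,-0.05],0]
    - [-1,[0,0,0],0]
    - [-1,[0,0,0],0]

```text
t: 7.85
tool_pos: [0.5089, 0.0241, 0.0445]
tool_rot: [-3.141, 0.0, 1.326]
contact_force: [1.3, -0.9, -2.0]
opening: 0.0154
grip_force: 40.0
```

>>> step_arm:
  commands:
    - [-1,[0,0,-0.05],0]
    - [-1,[0,0,-0.05],0]
    - [-1,[0,0,0],0]
    - [-1,[0,0,0],0]

```text
t: 8.25
tool_pos: [0.5091, 0.0241, 0.0406]
tool_rot: [3.141, -0.0, 1.326]
contact_force: [1.4, 0.8, -2.4]
opening: 0.0157
grip_force: 40.0
```

>>> step_arm:
  commands:
    - [-1,[-0.024,0.006,0],0]
    - [-1,[-0.024,0.006,0],0]
    - [-1,[-0.024,0.006,0],0]
    - [-1,[0,0,0],0]
    - [-1,[0,0,0],0]

```text
t: 8.75
tool_pos: [0.5067, 0.0247, 0.0407]
tool_rot: [3.14, -0.0, 1.326]
contact_force: [1.9, -1.4, -3.5]
opening: 0.0158
grip_force: 40.0
```

>>> step_arm:
  commands:
    - [-1,[-0.024,0.006,0],0]
    - [-1,[0,0,0],0]
    - [-1,[0,0,0],0]

```text
t: 9.05
tool_pos: [0.5066, 0.0247, 0.0409]
tool_rot: [3.138, -0.0, 1.326]
contact_force: [5.4, -1.5, -4.8]
opening: 0.0154
grip_force: 40.0
```

>>> step_arm:
  commands:
    - [-1,[-0.024,0.006,0],0]
    - [-1,[0,0,-0.025],0]
    - [-1,[0,0,0],0]
    - [-1,[0,0,0],0]

```text
t: 9.45
tool_pos: [0.5067, 0.0247, 0.0406]
tool_rot: [3.136, -0.001, 1.325]
contact_force: [5.5, -2.4, -0.1]
opening: 0.0159
grip_force: 40.0
```

```bash
python3 o.py;python3 s2.py 0.034
```

```text
9.5 [0.5067 0.0247 0.0406] [ 3.1364e+00 -7.0000e-04  1.3253e+00] [ 5.1 -1.4 -0.5] 0.01548957741066673 40.00762869603932
299 plate centre jig frame (mm) [ 1.9 -8.5] [70.9 76.4] 88.86
```

>>> step_arm:
  commands:
    - [0,[0,0,0],0]
    - [0,[0,0,0],0]
    - [0,[0,0,0],0]
    - [0,[0,0,0],0]
    - [0,[0,0,1],0]
    - [0,[0,0,1],0]
    - [0,[0,0,0.5],0]
    - [0,[0,0,0],0]

```text
t: 10.35
tool_pos: [0.5057, 0.0256, 0.1421]
tool_rot: [3.137, -0.003, 1.326]
contact_force: [-0.3, -0.1, -0.3]
opening: 0.0434
grip_force: 0.0
```

```bash
python3 o.py; python3 m.py | grep -E "spacer|stand"
```

```text
10.4 [0.5044 0.0257 0.1404] [ 3.1403e+00 -1.7000e-03  1.3265e+00] [-1.1  0.2 -0.3] 0.04330534031239843 0.0
stand 784 c [469.7 293.6] s [80.6 59.9] ang 82.61 z 25.8
spacer 73 c [469.6 292.9] s [28.7 10.9] ang 82.26 z 65.7
```

>>> step_arm:
  commands:
    - [0,[-0.107,0.84,0],0.203]
    - [0,[-0.107,0.84,0],0.203]
    - [0,[-0.107,0.84,0],0.203]
    - [0,[-0.107,0.84,0],0.203]
    - [0,[-0.107,0.84,0],0.203]
    - [0,[-0.107,0.84,0],0.203]
    - [0,[-0.107,0.84,0],0.203]
    - [0,[-0.107,0.84,0],0.203]
    - [0,[0,0,0],0]
    - [0,[0,0,0],0]

```text
t: 11.4
tool_pos: [0.4686, 0.294, 0.1378]
tool_rot: [-3.139, 0.003, 1.441]
contact_force: [0.4, -0.3, -0.3]
opening: 0.0438
grip_force: 0.0
```

```bash
python3 o.py; python3 - <<'E'
from h import *
f=grab_frame("top");np.save("top4.npy",f,allow_pickle=True);W=pts(f)
# plate seated: measure in top view, both plate face and rib in jig frame
from s import jf
S=W[195:295,240:345].reshape(-1,3);q=jf(S)
def r(m,n):
    c,s,a=cv2.minAreaRect(q[m].astype(np.float32));print(n,m.sum(),np.round(c,1),np.round(s,1),round(a,2))
inn=(abs(q[:,0]-5)<45)&(abs(q[:,1])<45)
print(np.histogram(S[inn,2],bins=np.arange(.01,.08,.003)))
r(inn&(S[:,2]>.0347)&(S[:,2]<.041),"plate face");r(inn&(S[:,2]>.06),"rib")
g=grab_frame("side")
a=cv2.resize(f["image"][195:295,240:345],(400,390),interpolation=cv2.INTER_CUBIC)
b=cv2.resize(g["image"][120:260,140:280],(390,390),interpolation=cv2.INTER_CUBIC)
cv2.imwrite("pics/c4.png",np.hstack([a,b])[...,::-1])
E
```

```text
11.45 [0.4691 0.2928 0.1382] [-3.1398e+00  2.8000e-03  1.4387e+00] [ 0.7 -0.6 -0. ] 0.04386046800422037 0.0
(array([ 16,  69,  44,  11,   9,  18, 191, 187, 359, 358,  46,   4,   2,
         4,   1,   2,   2,   6,  65,  71,   1,   0,   0]), array([0.01 , 0.013, 0.016, 0.019, 0.022, 0.025, 0.028, 0.031, 0.034,
       0.037, 0.04 , 0.043, 0.046, 0.049, 0.052, 0.055, 0.058, 0.061,
       0.064, 0.067, 0.07 , 0.073, 0.076, 0.079]))
plate face 701 [2.1 0.5] [78.4 84.5] 6.73
rib 143 [-0.2  0.8] [16.1 43.7] 0.21
```

View pics/c4.png

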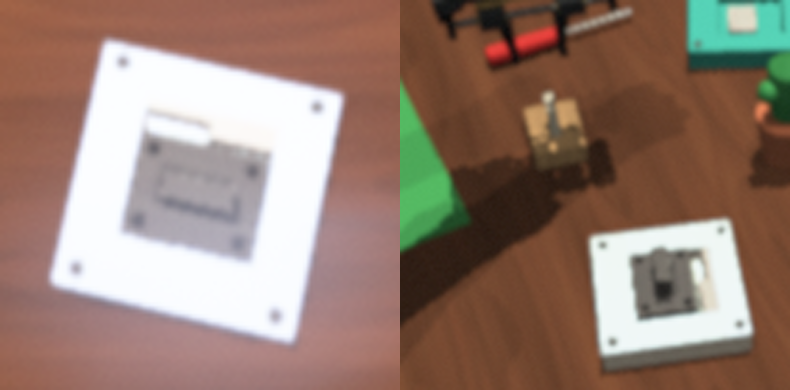

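Top crop: the plate sits flat and square in the pocket against the near wall, and the wide gap is open at upper left (180,125). Side crop: the spacer stands upright in its stand under the open gripper.

>>> step_arm:
  commands:
    - [0,[0.03,0.04,-0.8],0]
    - [0,[0,0,-0.8],0]
    - [0,[0,0,-0.4],0]
    - [0,[0,0,0],0]
    - [0,[0,0,0],0]

```text
t: 12.05
tool_pos: [0.4717, 0.2947, 0.0599]
tool_rot: [3.141, 0.0, 1.437]
contact_force: [0.9, 0.5, 0.2]
opening: 0.0437
grip_force: 0.0
```

```bash
python3 o.py
```

```text
12.1 [0.4721 0.2952 0.0605] [ 3.1402e+00 -9.0000e-04  1.4378e+00] [-0.6 -0.2  0.3] 0.043675847387981595 0.0
```

>>> step_arm:
  commands:
    - [0,[-0.03,0,-0.4],0]
    - [0,[0,0,-0.25],0]
    - [0,[0,0,0],0]
    - [-1,[0,0,0],0]
    - [-1,[0,0,0],0]
    - [-1,[0,0,0],0]
    - [-1,[0,0,0],0]
    - [-1,[0,0,0],0]
    - [-1,[0,0,0],0]
    - [-1,[0,0,0],0]
  grip_force: 25

```text
t: 13.1
tool_pos: [0.4703, 0.2958, 0.0338]
tool_rot: [3.141, -0.0, 1.439]
contact_force: [1.3, -0.1, 0.4]
opening: 0.0107
grip_force: 25.0
```

```bash
python3 o.py
```

```text
13.15 [0.4703 0.2958 0.0338] [ 3.1408e+00 -4.0000e-04  1.4391e+00] [0.8 0.1 0.5] 0.010759459376397724 24.999675137369195
```

>>> step_arm:
  commands:
    - [-1,[0,0,0.3],0]
    - [-1,[0,0,0.6],0]
    - [-1,[0,0,0.8],0]
    - [-1,[0,0,0.3],0]
    - [-1,[0.246,-0.816,0],-0.203]
    - [-1,[0.246,-0.816,0],-0.203]
    - [-1,[0.246,-0.816,0],-0.203]
    - [-1,[0.246,-0.816,0],-0.203]
    - [-1,[0.246,-0.816,0],-0.203]
    - [-1,[0.246,-0.816,0],-0.203]
    - [-1,[0.246,-0.816,0],-0.203]
    - [-1,[0.246,-0.816,0],-0.203]
    - [-1,[0,0,0],0]
    - [-1,[0,0,0],0]
    - [-1,[0,0,0],0]
    - [-1,[0,0,0],0]

```text
t: 14.75
tool_pos: [0.5482, 0.0363, 0.1133]
tool_rot: [-3.141, -0.001, 1.329]
contact_force: [0.6, -0.4, -0.9]
opening: 0.0106
grip_force: 25.0
```

```bash
python3 o.py
```

```text
14.8 [0.5483 0.0362 0.1134] [-3.1409e+00 -4.0000e-04  1.3285e+00] [-0.1  0.4 -0.3] 0.010694283570329213 24.9996144475881
```

>>> step_arm:
  commands:
    - [-1,[0.02,-0.038,-0.5],-0.04]
    - [-1,[0,0,-0.4],0]
    - [-1,[0,0,-0.2],0]
    - [-1,[0,0,0],0]
    - [-1,[0,0,0],0]
    - [-1,[0,0,0],0]

```text
t: 15.4
tool_pos: [0.5501, 0.0332, 0.0703]
tool_rot: [3.14, -0.001, 1.323]
contact_force: [0.5, 0.5, -0.2]
opening: 0.0105
grip_force: 25.0
```

```bash
python3 o.py;python3 - <<'E'
from s import *
o=np.load("side3.npy",allow_pickle=True).item()
f=grab_frame("side");S=pts(f)
b=cv2.resize(f["image"][170:270,190:290],(600,600),interpolation=cv2.INTER_CUBIC)
cv2.imwrite("pics/c5.png",b[...,::-1])
E
```

```text
15.45 [0.5501 0.0332 0.0704] [ 3.1402e+00 -7.0000e-04  1.3232e+00] [0.5 0.2 0.5] 0.010636868502130468 24.99964611895848
```

View pics/c5.png

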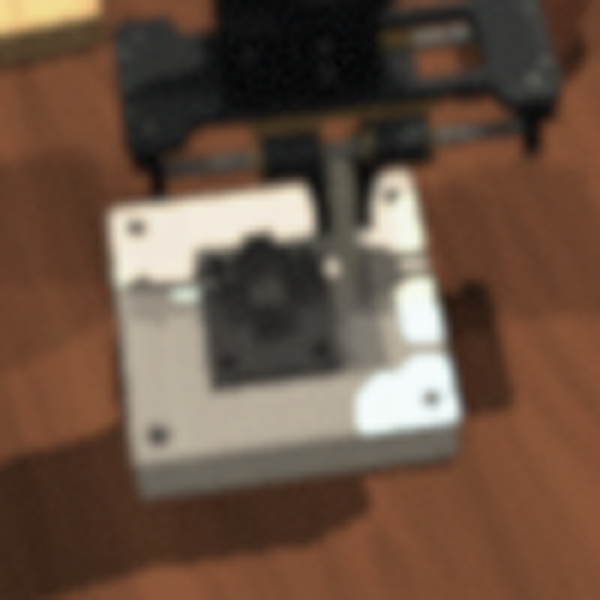

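Side crop: the spacer is held upright above the gap behind the plate (345,230). I'll correct x by about -1 mm and lower it while watching the force.

>>> step_arm:
  commands:
    - [-1,[-0.03,0.015,0],0.02]
    - [-1,[0,0,-0.1],0]
    - [-1,[0,0,-0.1],0]
    - [-1,[0,0,-0.05],0]
    - [-1,[0,0,0],0]
    - [-1,[0,0,0],0]

```text
t: 16.1
tool_pos: [0.5482, 0.0336, 0.0595]
tool_rot: [-3.142, 0.0, 1.324]
contact_force: [0.5, -0.7, -0.4]
opening: 0.0107
grip_force: 25.0
```

```bash
python3 o.py
```

```text
16.15 [0.5483 0.0336 0.0596] [ 3.1414 -0.      1.3244] [ 0.6 -0.2 -0.2] 0.010426859743806994 24.99951403675368
```

>>> step_arm:
  commands:
    - [-1,[0.01,0,-0.05],0]
    - [-1,[0,0,-0.05],0]
    - [-1,[0,0,-0.05],0]
    - [-1,[0,0,0],0]
    - [-1,[0,0,0],0]

```text
t: 16.65
tool_pos: [0.5486, 0.0337, 0.0535]
tool_rot: [-3.142, 0.0, 1.324]
contact_force: [-0.5, 0.1, -1.9]
opening: 0.0107
grip_force: 25.0
```

>>> step_arm:
  commands:
    - [-1,[0,0,-0.05],0]
    - [-1,[0,0,-0.05],0]
    - [-1,[0,0,0],0]
    - [-1,[0,0,0],0]

```text
t: 17.05
tool_pos: [0.5486, 0.0337, 0.0495]
tool_rot: [-3.142, 0.0, 1.325]
contact_force: [-0.2, -0.5, -1.4]
opening: 0.0106
grip_force: 25.0
```

>>> step_arm:
  commands:
    - [-1,[0,0,-0.05],0]
    - [-1,[0,0,-0.03],0]
    - [-1,[0,0,0],0]
    - [-1,[0,0,0],0]

```text
t: 17.45
tool_pos: [0.5486, 0.0337, 0.0463]
tool_rot: [-3.142, 0.0, 1.324]
contact_force: [0.0, -0.9, 0.1]
opening: 0.0107
grip_force: 25.0
```

>>> step_arm:
  commands:
    - [-1,[0,0,-0.05],0]
    - [-1,[0,0,-0.025],0]
    - [-1,[0,0,0],0]
    - [-1,[0,0,0],0]

```text
t: 17.85
tool_pos: [0.5486, 0.0337, 0.0433]
tool_rot: [3.142, 0.0, 1.325]
contact_force: [0.5, 1.0, -0.2]
opening: 0.0107
grip_force: 25.0
```

>>> step_arm:
  commands:
    - [-1,[0,0,-0.025],0]
    - [-1,[0,0,0],0]
    - [-1,[0,0,0],0]

```text
t: 18.15
tool_pos: [0.5489, 0.0336, 0.0428]
tool_rot: [3.141, -0.0, 1.324]
contact_force: [-1.0, 0.9, 4.6]
opening: 0.0108
grip_force: 25.0
```

>>> step_arm:
  commands:
    - [-0.54,[0,0,0],0]
    - [-0.54,[0,0,0],0]
    - [-0.54,[0,0,0],0]
    - [-0.54,[0,0,0],0]
    - [-0.54,[0,0,0.2],0]
    - [-0.54,[0,0,0.4],0]
    - [-0.54,[0,0,0.8],0]
    - [-0.54,[0,0,0.6],0]
    - [-1,[0,0,0],0]
    - [-1,[0,0,0],0]

```text
t: 19.15
tool_pos: [0.5488, 0.0339, 0.1229]
tool_rot: [3.141, -0.001, 1.325]
contact_force: [-0.8, -0.8, -0.2]
opening: 0.0108
grip_force: 0.0
```

```bash
python3 o.py;python3 - <<'E'
from s import *
f=grab_frame("side");S=pts(f).reshape(-1,3);q=jf(S,(505.7,21.7))
def r(n,x0,x1,y0,y1,z0,z1):
    m=(q[:,0]>x0)&(q[:,0]<x1)&(q[:,1]>y0)&(q[:,1]<y1)&(S[:,2]>z0)&(S[:,2]<z1)
    if m.sum()>5:
        c,s,a=cv2.minAreaRect(q[m].astype(np.float32));print(n,m.sum(),np.round(c,1),np.round(s,1),round(a,1),"zmax",S[m,2].max())
r("spacer",25,55,0,42,.045,.09);r("rib top",-20,20,-35,35,.060,.075)
cv2.imwrite("pics/c6.png",cv2.resize(f["image"][170:270,190:290],(600,600),interpolation=cv2.INTER_CUBIC)[...,::-1])
E
```

```text
19.2 [0.5481 0.0338 0.1221] [-3.1408 -0.      1.3247] [-0.   0.1  0.2] 0.007073221530171488 0.0
spacer 60 [38.5 19.4] [10.9 32.6] 0.4 zmax 0.07572914146575183
rib top 76 [0.1 0.8] [15.7 47.9] 0.3 zmax 0.06734469018938616
```

View pics/c6.png

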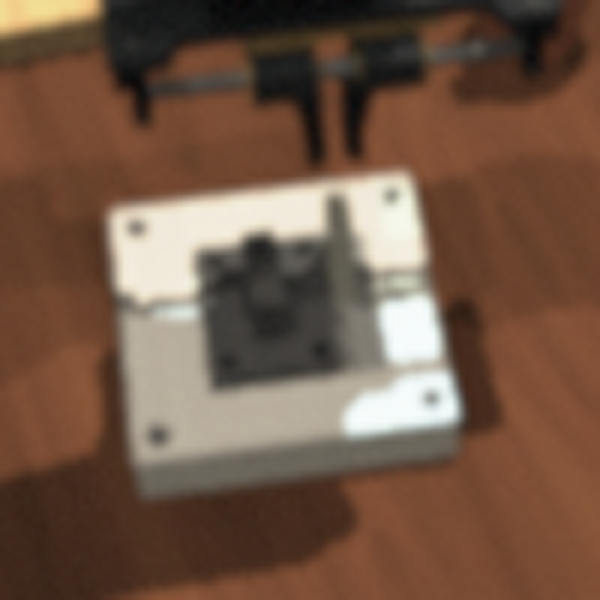

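Side crop: the spacer stands in the gap at (340,240), clear of the open fingers; its centre measures (38.5, 19.4) in the jig frame, at full depth. Next I'll press down on the rib.

>>> step_arm:
  commands:
    - [-1,[-0.35,-0.08,0],0]
    - [-1,[-0.35,-0.08,0],0]
    - [-1,[-0.35,-0.08,0],0]
    - [-1,[0,0,0],0]
    - [-1,[0,0,-0.6],0]
    - [-1,[0,0,-0.4],0]
    - [-1,[0,0,0],0]
    - [-1,[0,0,0],0]
    - [-1,[0,0,0],0]

```text
t: 20.15
tool_pos: [0.5075, 0.024, 0.0829]
tool_rot: [3.14, -0.0, 1.325]
contact_force: [-0.8, 0.1, 0.0]
opening: 0.0008
grip_force: 0.0
```

```bash
python3 o.py
```

```text
20.2 [0.5075 0.0241 0.0831] [ 3.1401e+00 -6.0000e-04  1.3245e+00] [-0.1  0.2  0.7] 0.0006724785298169456 0.0
```

>>> step_arm:
  commands:
    - [-1,[-0.025,0,-0.2],0]
    - [-1,[0,0,-0.17],0]
    - [-1,[0,0,0],0]
    - [-1,[0,0,0],0]

```text
t: 20.6
tool_pos: [0.5054, 0.024, 0.0673]
tool_rot: [-3.141, 0.0, 1.324]
contact_force: [0.9, -0.8, 0.1]
opening: 0.0002
grip_force: 0.0
```

>>> step_arm:
  commands:
    - [-1,[0,0,-0.05],0]
    - [-1,[0,0,-0.05],0]
    - [-1,[0,0,0],0]
    - [-1,[0,0,0],0]

```text
t: 21.0
tool_pos: [0.5059, 0.024, 0.0638]
tool_rot: [3.141, -0.0, 1.324]
contact_force: [-0.4, -1.0, 3.5]
opening: 0.0004
grip_force: 1.8
```

>>> step_arm:
  commands:
    - [-1,[0,0,-0.05],0]
    - [-1,[0,0,-0.05],0]
    - [-1,[0,0,0],0]
    - [-1,[0,0,0],0]

```text
t: 21.4
tool_pos: [0.5059, 0.024, 0.0604]
tool_rot: [3.142, -0.001, 1.324]
contact_force: [-3.0, -0.5, 12.5]
opening: 0.0004
grip_force: 6.3
```

>>> step_arm:
  commands:
    - [-1,[0,0,-0.025],0]
    - [-1,[0,0,0],0]
    - [-1,[0,0,0],0]
    - [-1,[0,0,0],0]

```text
t: 21.8
tool_pos: [0.5059, 0.024, 0.0603]
tool_rot: [-3.141, -0.002, 1.324]
contact_force: [-5.8, 0.3, 22.1]
opening: 0.0003
grip_force: 11.2
```

```bash
python3 o.py; python3 - <<'E'
from s import *
f=grab_frame("side");S=pts(f).reshape(-1,3);q=jf(S,(505.7,21.7))
def z(n,x0,x1,y0,y1):
    m=(q[:,0]>x0)&(q[:,0]<x1)&(q[:,1]>y0)&(q[:,1]<y1);v=S[m,2];print(n,m.sum(),np.round(np.nanpercentile(v,[10,50,90])*1000,1) if m.sum() else "")
z("deck -x",-65,-40,-40,40);z("deck -y",-20,25,-70,-48)
z("plate -y",-25,25,-36,-27);z("plate -x",-26,-16,-30,0);z("plate +x",14,26,-36,-5)
m=(abs(q[:,0]-39)<9)&(abs(q[:,1]-20)<22)&(S[:,2]>.05)&(S[:,2]<.085)
c,s,a=cv2.minAreaRect(q[m].astype(np.float32));print("spacer",m.sum(),np.round(c,1),np.round(s,1),np.nanmax(S[m,2]))
cv2.imwrite("pics/c7.png",cv2.resize(f["image"][170:270,190:290],(600,600),interpolation=cv2.INTER_CUBIC)[...,::-1])
E
```

```text
21.85 [0.5059 0.024  0.0603] [-3.1412e+00 -1.9000e-03  1.3242e+00] [-6.5  0.5 22.4] 0.0008462041859889362 11.162508025299758
deck -x 1346 [ 28.4 418.3 494.4]
deck -y 210 [ 26.3 193.2 384.5]
plate -y 769 [144.  271.5 347.5]
plate -x 308 [151.  275.5 455.6]
plate +x 293 [ 29.7 245.8 404. ]
spacer 33 [38.4 13.7] [18.7  9.1] 0.07438818188082419
```

View pics/c7.png

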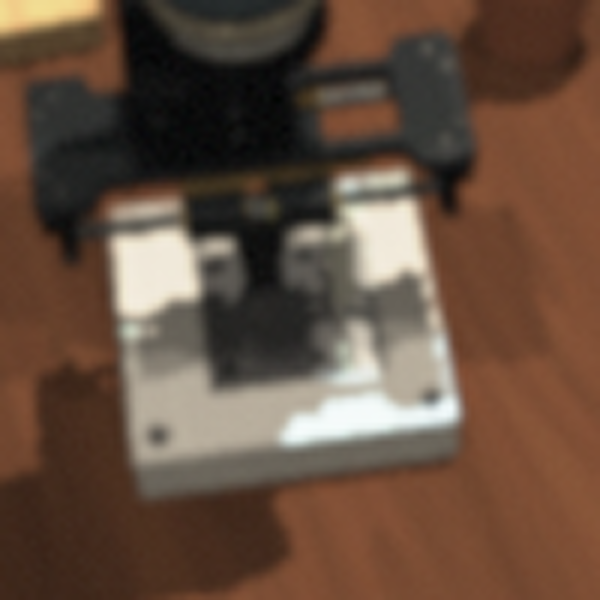

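>>> step_arm:
  commands:
    - [-1,[-0.03,0.007,0],0]
    - [-1,[0,0,0],0]
    - [-1,[0,0,0],0]
    - [-1,[0,0,0],0]

```text
t: 22.3
tool_pos: [0.5059, 0.024, 0.0604]
tool_rot: [3.139, -0.002, 1.324]
contact_force: [-3.7, 0.6, 19.3]
opening: 0.0006
grip_force: 9.4
```

```bash
python3 o.py; python3 - <<'E'
from s import *
f=grab_frame("side");S=pts(f).reshape(-1,3);q=jf(S,(505.7,21.7));ok=(S[:,2]>.018)&(S[:,2]<.045)
def z(n,x0,x1,y0,y1):
    m=ok&(q[:,0]>x0)&(q[:,0]<x1)&(q[:,1]>y0)&(q[:,1]<y1);v=S[m,2];print(n,m.sum(),np.round(np.percentile(v,[10,50,90])*1000,1) if m.sum() else "")
z("deck -x",-65,-40,-40,40);z("deck -y",-30,30,-70,-48)
z("plate -y",-25,25,-36,-27);z("plate -x",-26,-16,-30,30);z("plate +x",14,26,-36,30)
E
```

```text
22.35 [0.5058 0.024  0.0603] [ 3.1393e+00 -1.7000e-03  1.3240e+00] [-2.3 -1.4 19.3] 9.974852602320262e-05 9.420801610685885
deck -x 196 [25.8 27.7 30.2]
deck -y 141 [26.2 28.4 30.4]
plate -y 49 [26.1 28.2 30.1]
plate -x 59 [25.7 28.5 30.2]
plate +x 76 [26.2 28.2 29.6]
```

```bash
python3 -c "
from station import *
print(job_done())"
```

```text
the job is handed in; nothing more can be done
None
```

I handed the job in at about 22 s: the plate is square against the wall nearest the robot, the spacer is fully down in the wide gap and released, and the arm is still holding the plate flush with about 19 N.

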